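Mark the stud points on all four sides of a hard leather case

ROBOT

A 7-joint arm with a two-finger parallel gripper is mounted at the origin on the work surface. World frame = base frame: x ahead of the robot, y to its left, z up, the work surface at z = 0. Lengths are in m, angles in degrees, forces in N, time in s.
With the tool pointing down it reaches from about 0.35 to 0.9 m from the base axis. Payload 7.2 kg.
Tool frame: the origin (TCP) lies where the fingers leave the gripper's body, on its centre line; the fingertips stand 73 mm ahead of it and the grasp point (between the pads) lies 54 mm ahead of it (arm.grasp_offset is the z of the grasp point in the tool frame, in m); z points along the fingers, y is the line along which they close (so a half turn about z gives the same grasp; the last joint's range is limited). The gripper opens to 85 mm and grips with 20 to 120 N. Pads are 22 mm wide; open, the fingers measure 114 mm over their backs; the gripper's body (76 mm by 85 mm) begins 54 mm behind the grasp point. The pads swing forward as they close: fully open they stand 13 mm farther back than shut.
Start: joints at [69.66, 23.554, -0.728, 91.456, 0.321, 64.991, -4.71], TCP at [0.177, -0.599, 0.304] pointing down, gripper open.
Joint ranges: [-169.25, 169.25], [-16.82, 113.86], [-84.01, 82.57], [7.8, 145.47], [-59.2, 239.2], [7.22, 106.19], [-163.78, 163.78]. Speed limits (degrees/s): [136.94, 136.94, 172.46, 172.46, 180, 180, 180].

INTERFACE

Orientations are given as a 3x3 rotation matrix whose columns are the frame's x, y, z axes.
In Python, from station import arm, get_image, ticket gives the robot as it stands.
- The arm moves only by the shell command python3 -m inch 'ROWS' [FORCE]. ROWS is JSON, a list that holds one entry, the list of rows, each a list of 5 numbers: the shift along the tool's x, y, z in m, then the turn about the tool's z in rad, then the closure, from 0 (fully open) to 1 (shut). A call has 1 to 10 rows; each row is the pose to reach, as a shift and turn from the pose commanded when the call began, along the tool's axes at that moment; what a row does not reach only later rows make up. A row lasts 1/8 s, in which the tool goes at most 62.5 mm and 10.7 degrees, less where a joint would pass 70% of its speed; a pose out of reach is approached as far as the arm can. A call with a gripper value outside its range is refused whole. The fingers move at their own pace and stop on an object; FORCE is the grip in N (left out, the last holds). Time passes only in rows, so rows that repeat a pose let the fingers close. It gives the time, the measured TCP pose, the force, the opening and the grip force at its end, in the units of the state.
- arm.get_obs(): the state, without advancing time (a new reading comes with each control period).
- get_image(name): name is "scene" or "top"; returns a dict with "pixels" (400x640x3 uint8, red, green, blue), "depth" (400x640 float32, m along the optical axis (not along the pixel's ray), 0 where there is no reading), "mtx" (3x3 intrinsics, pixels), "R" (3x3) and "t" (3): a world point X has camera coordinates R X + t. Camera axes: x right, y down, z forward; pixel columns grow to the right and rows downward; lengths in m; the calibration is good to about 2 mm. A picture is of the moment at which its call begins.
- ticket.job_done(): hands the job in; it is judged then, once.
The state is a dict: "t": time; "joints": joint angles; "joint_vel": joint speeds; "tau": joint torques, N m; "eef_pos": TCP position; "orientation": TCP orientation; "contact_force": force on the tool from outside, world axes, zero at the start; "ft_torque": the same for the moment, N m; "width": finger opening in m; "grasp_force": force on a finger pad.
Only numpy, scipy, OpenCV 4.12 (cv2) and the standard library are available. Lean on these libraries where they do the work, as an engineer would, in place of code of your own. Each camera call takes 0.05 s, during which the arm holds its last target. There are 200 camera calls.

TASK

Mark all four sides of the tall four-sided leather case on the bench's spring marker: hold the case off the bench and press the ring on each side squarely onto the marker's tip until the tip is pushed fully in, without ramming it - first the clasp side, then the side opposite; then stand the case down, let go, take it the other way, and mark the rivet side and then the plain side opposite that. Finally stand the case upright in the middle of the cork mat and let go. Do not drop or tip the case or disturb the other things.

Things in the scene. Friction and masses are not known exactly. Their poses are not given: they have to be found in the camera images.
- case: tall brown leather case, rigid, upright, 62 (x) x 54 (y) x 107 mm, 0.25 to 0.45 kg, any yaw. Origin: centre of its underside; z up. On its top, 3 mm high: a 34 x 14 mm flat brass clasp plate along the edge of the clasp side (-x) and a round 14 mm rivet head at the edge of the rivet side (+y). Each upright side has a pale 30 mm ring centred 80 mm up.
- case_front (a point): centre of the thin pale ring (26 mm inside diameter) on the clasp side (case x = -31 mm, 80 mm up), marked first
- case_back (a point): centre of the ring on the side across from the clasp (case x = +31 mm, 80 mm up), marked second
- case_left (a point): centre of the ring on the rivet side (case y = +27 mm, 80 mm up), marked third
- case_right (a point): centre of the ring on the plain side across from the rivet (case y = -27 mm, 80 mm up), marked last
- marker: spring marker, fixed to the bench: grey base plate 12 mm thick (x -30 to +90, y +-45 mm), a post, a level dark steel barrel 30 mm thick (x -50 to +40 mm) with its axis 105 mm above the bench (highest point 120 mm). Origin on the bench below the barrel axis. Its tip points along its own -x, roughly towards the robot.
- marker_tip (a joint): how far the tip is pushed into the barrel, m: 0 out, 0.005 at its hard stop. A stiff spring: it starts to give at 4 N and reaches the stop at 14 N. Pushed in counts from 0.0035.
- tip_point (a point): centre of the flat end of the marker's steel tip (a 10 mm thick pin that stands 25 mm out of the barrel); with the tip out it is 75 mm in front of the marker's origin, 105 mm above the bench
- mat: square cork mat fixed to the bench, 150 x 150 x 6 mm, origin at the centre of its underside (its top is at 6 mm); on the other side of the marker from the case
- round_case: bystander: round hard leather case, 72 mm diameter, 105 mm tall
- mallet: bystander: small wooden-handled hammer lying down, 200 mm long
- spool: bystander: thread spool, 48 mm diameter, 60 mm tall
- glue: bystander: jar, 60 mm diameter, 100 mm tall
- awl: bystander: awl with a wooden handle lying down, 140 mm long
- low_box: bystander: low leather box, 90 x 60 x 35 mm

How it is judged:
By the outcome, as a careful person would: the job done as asked, in the order asked, and still so for the second after the job is handed in, with the robot touching nothing.
It also fails if it takes over 72 s, if anything falls off the work surface, if the arm or the gripper's body presses on something with over 40 N, if the wrist force passes 120 N, or if a joint passes its speed limit or range.

## Working session

There is one attempt and no reset: what is moved stays moved. The work goes in short steps, Python scripts to look and compute and a shell command to move; the robot and the scene stay as the last step left them, time stands still between calls to the robot, and variables do not carry over. Pictures are saved under pics/ and viewed, at most 10 in all, crops included, and the job is handed in when it is done.

```bash
ls; mkdir -p pics; python3 - <<'E'
from station import arm,get_image
import cv2,numpy as np
o=arm.get_obs();print({k:np.round(v,3).tolist() for k,v in o.items()},arm.grasp_offset)
for n in("scene","top"):
    im=get_image(n);cv2.imwrite(f"pics/{n}0.png",im["pixels"][:,:,::-1]);np.savez(f"{n}0.npz",**im)
    print(n,im["mtx"].tolist(),im["R"].round(3).tolist(),im["t"].round(3).tolist())
E
```

```text
pics
{'t': 0.0, 'joints': [69.659, 23.599, -0.73, 91.504, 0.32, 64.991, -4.71], 'joint_vel': [0.02, 0.088, 0.078, 0.036, -0.043, -0.06, -0.027], 'tau': [-0.001, -60.062, 0.681, -29.942, 0.014, 0.011, 0.0], 'eef_pos': [0.177, -0.599, 0.303], 'orientation': [[0.959, 0.283, -0.001], [0.283, -0.959, 0.002], [-0.0, -0.002, -1.0]], 'contact_force': [0.651, -0.219, 0.533], 'ft_torque': [0.021, -0.002, -0.077], 'grasp_force': 0.0, 'width': 0.086} 0.0539
scene [[441.82180845983174, 0.0, 315.9042958925102], [0.0, 441.82180845983174, 198.53675758025645], [0.0, 0.0, 1.0]] [[-0.203, 0.979, -0.003], [0.837, 0.172, -0.519], [-0.508, -0.108, -0.854]] [0.072, -0.429, 1.477]
top [[456.85476253547245, 0.0, 320.18378530482283], [0.0, 456.85476253547245, 204.0591053286539], [0.0, 0.0, 1.0]] [[0.002, -1.0, -0.013], [-0.987, -0.0, -0.164], [0.164, 0.013, -0.986]] [0.057, 0.563, 1.031]
```

View pics/scene0.png

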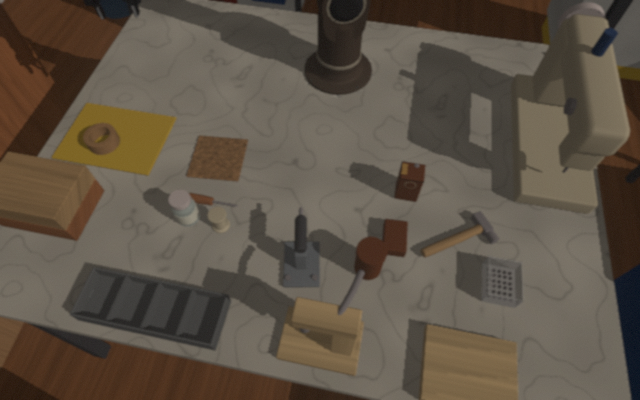

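View pics/top0.png

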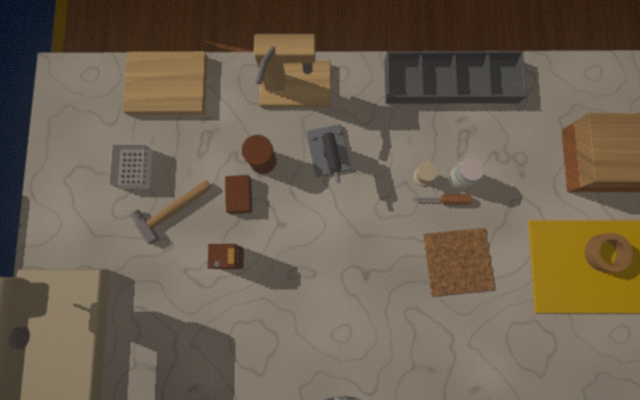

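The scene view shows the case at about (410,180), marker (300,245) and mat (217,158). In the top view the case is at (225,256) with the clasp to its right (232,256) and the rivet at (217,264). The marker tip is near (338,180), pointing down, and the mat is at (460,262).

```bash
cat > h.py <<'E'
import numpy as np,cv2
def cloud(im):
    K,R,t=im["mtx"],im["R"],im["t"];d=im["depth"].astype(float)
    v,u=np.mgrid[:d.shape[0],:d.shape[1]]
    c=np.stack([(u-K[0,2])/K[0,0]*d,(v-K[1,2])/K[1,1]*d,d],-1)
    w=(c-t)@R; w[d==0]=np.nan; return w
def ray(im,uv,z):
    K,R,t=im["mtx"],im["R"],im["t"]
    uv=np.atleast_2d(uv); c=np.c_[(uv-K[:2,2])/[K[0,0],K[1,1]],np.ones(len(uv))]
    dw=c@R; o=-R.T@t; return o+dw*((z-o[2])/dw[:,2])[:,None]
def proj(im,X):
    c=np.atleast_2d(X)@im["R"].T+im["t"]; p=c@im["mtx"].T; return p[:,:2]/p[:,2:]
E
python3 - <<'E'
import numpy as np,cv2
from h import *
crops=[]
for n,(cu,cv),(mu,mv),(tu,tv) in(("top",(225,256),(330,150),(460,262)),("scene",(410,180),(300,245),(217,158))):
    im=dict(np.load(f"{n}0.npz"));w=cloud(im);z=w[...,2]
    def sel(u,v,r,lo,hi):
        m=np.zeros(z.shape,bool);m[v-r:v+r,u-r:u+r]=1;return m&(z>lo)&(z<hi)
    m=sel(cu,cv,30,.098,.118);P=w[m]
    print(n,"case",m.sum(),np.median(P,0).round(4),cv2.minAreaRect((P[:,:2]*1000).astype(np.float32)))
    hsv=cv2.cvtColor(im["pixels"],cv2.COLOR_RGB2HSV)
    b=m&(hsv[...,2]>130); print(" bright on top px",np.argwhere(b)[:,::-1].mean(0),w[b].mean(0).round(4),b.sum())
    m=sel(mu,mv,45,.095,.13);P=w[m];print(" barrel",m.sum(),P.mean(0).round(4),np.nanmax(P[:,2]),cv2.minAreaRect((P[:,:2]*1000).astype(np.float32)))
    m=sel(mu,mv,45,.008,.018);P=w[m];print(" plate",m.sum(),cv2.minAreaRect((P[:,:2]*1000).astype(np.float32)))
    m=(hsv[...,1]>70)&(np.hypot(*(np.mgrid[:400,:640]-np.array([tv,tu])[:,None,None]))<60)&(z<.03)
    k,l,s,c=cv2.connectedComponentsWithStats(m.astype(np.uint8));i=l[tv,tu];q=np.argwhere(l==i)[:,::-1].astype(float)
    P=ray(im,q,.006);print(" mat",len(q),cv2.minAreaRect((P[:,:2]*1000).astype(np.float32)))
    a=im["pixels"]
    for (u,v) in((cu,cv),(mu,mv+10)): crops.append(cv2.resize(a[v-35:v+35,u-46:u+46],(400,300),interpolation=cv2.INTER_CUBIC))
o=np.vstack([np.hstack(crops[:2]),np.hstack(crops[2:])]);cv2.imwrite("pics/crop.png",cv2.convertScaleAbs(o[:,:,::-1],alpha=1.6))
E
```

```text
top case 714 [0.4379 0.2721 0.1063] ((438.24298095703125, 273.4537658691406), (52.86961364746094, 63.344871520996094), 0.1906801164150238)
 bright on top px [230.21538462 255.47692308] [0.4389 0.2531 0.1095] 65
 barrel 555 [0.6643 0.0302 0.1146] 0.12246811991361106 ((659.584228515625, 28.444683074951172), (114.91837310791016, 29.44834327697754), 12.047447204589844)
 plate 1127 ((743.2203369140625, 54.76072692871094), (215.68211364746094, 108.93145751953125), 23.846275329589844)
 mat 4003 ((431.5626220703125, -271.8505859375), (150.6564483642578, 152.1676483154297), 5.819050312042236)
scene case 456 [0.4423 0.2692 0.1078] ((438.7237854003906, 269.38067626953125), (56.479278564453125, 61.892417907714844), 1.080751895904541)
 bright on top px [nan nan] [nan nan nan] 0
 barrel 498 [0.6726 0.0278 0.1159] 0.12524993668045367 ((660.9662475585938, 25.40483856201172), (122.5550765991211, 28.962099075317383), 13.227046966552734)
 plate 1224 ((706.8228149414062, 30.031307220458984), (120.45793151855469, 97.1877212524414), 12.944262504577637)
 mat 2186 ((429.8551940917969, -276.3185119628906), (151.84059143066406, 151.89193725585938), 5.738973140716553)<stdin>:11: RuntimeWarning: Mean of empty slice.
  ret = um.true_divide(
```

View pics/crop.png

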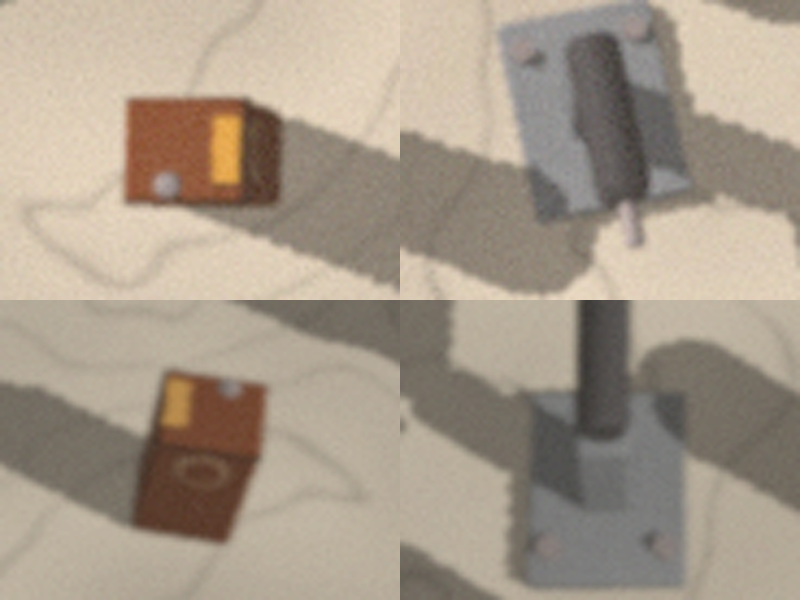

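The crops show the clasp on the case's image-right side (world −y) and the rivet on the image-bottom side (−x). The tip's end is at about (338,182) in the top view.

```bash
cat >> h.py <<'E'
def rows(x,y,z,phi):
    from station import arm
    o=arm.get_obs();p=np.array(o["eef_pos"]);R=np.array(o["orientation"])
    cur=np.degrees(np.arctan2(R[1,0],R[0,0]))
    s=R.T@(np.array([x,y,z])-p); d=(phi-cur+180)%360-180
    print("now",p.round(4),"phi",round(cur,2),"| shift",s.round(4),"turn rad",round(-np.radians(d),4),"F",np.round(o["contact_force"],1),"w",round(o["width"],4),"t",round(o["t"],2))
E
python3 - <<'E'
import numpy as np
from h import *
im=dict(np.load("top0.npz"))
print("tip top",ray(im,[[337.8,182.2]],.105))
s=dict(np.load("scene0.npz"));print(proj(s,[[.604,.0143,.105]]),proj(im,[[.604,.0143,.105]]))
for i in(im,s):
    w=cloud(i);m=(w[...,2]>.097)&(w[...,2]<.116)&(abs(w[...,0]-.605)<.02)&(abs(w[...,1]-.012)<.03)
    P=w[m];print(P[np.argsort(P[:,0])][:14].round(4))
rows(.45,-.15,.28,60)
E
```

```text
tip top [[0.60329161 0.01733138 0.105     ]]
[[300.85292673 208.47489533]] [[339.14836772 181.89071527]]
[[0.6032 0.0192 0.1076]
 [0.6035 0.0169 0.1061]
 [0.6036 0.0214 0.1057]
 [0.6042 0.0149 0.1134]
 [0.6042 0.0146 0.1028]
 [0.6043 0.0123 0.1026]
 [0.6049 0.017  0.1102]
 [0.6054 0.0192 0.1079]
 [0.6057 0.0124 0.1066]
 [0.6058 0.0214 0.1064]
 [0.6077 0.0192 0.1078]
 [0.6078 0.0169 0.1075]
 [0.608  0.0147 0.1068]
 [0.6081 0.0214 0.1059]]
[[0.6018 0.0092 0.1067]
 [0.6023 0.0144 0.1093]
 [0.6024 0.0168 0.1055]
 [0.6044 0.0125 0.1122]
 [0.6053 0.0151 0.1098]
 [0.6059 0.0128 0.1099]
 [0.6074 0.0107 0.1118]
 [0.6077 0.0106 0.1075]
 [0.6079 0.0132 0.1086]
 [0.6079 0.0182 0.1104]
 [0.6086 0.0159 0.1109]
 [0.6088 0.0183 0.1072]
 [0.6096 0.016  0.1077]
 [0.6115 0.0189 0.1071]]
now [ 0.1767 -0.5991  0.3031] phi 16.43 | shift [ 0.3892 -0.3534  0.0236] turn rad -0.7604 F [-0.6 -0.5  0.4] w 0.0853 t 0.1
```

```bash
r='[0.389,-0.353,0.024,-0.76,0]'; python3 -m inch '[[[0.389,-0.353,0.024,-0.76,0],[0.389,-0.353,0.024,-0.76,0],[0.389,-0.353,0.024,-0.76,0],[0.389,-0.353,0.024,-0.76,0],[0.389,-0.353,0.024,-0.76,0],[0.389,-0.353,0.024,-0.76,0],[0.389,-0.353,0.024,-0.76,0],[0.389,-0.353,0.024,-0.76,0],[0.389,-0.353,0.024,-0.76,0]]]' 80
python3 -c "
from h import *
rows(.438,.2715,.25,90.3)"
```

```text
t: 1.23
eef_pos: [0.4513, -0.1472, 0.2798]
orientation: [[0.496, 0.868, 0.0], [0.868, -0.496, 0.001], [0.001, -0.0, -1.0]]
contact_force: [0.4, -0.6, 0.5]
width: 0.0855
grasp_force: 0.0
now [ 0.4513 -0.1472  0.2798] phi 60.25 | shift [ 0.3568 -0.2193  0.0302] turn rad -0.5245 F [ 0.4 -0.6  0.5] w 0.0855 t 1.23
```

```bash
python3 -m inch '[[[0.357,-0.219,0.03,-0.525,0],[0.357,-0.219,0.03,-0.525,0],[0.357,-0.219,0.03,-0.525,0],[0.357,-0.219,0.03,-0.525,0],[0.357,-0.219,0.03,-0.525,0],[0.357,-0.219,0.03,-0.525,0],[0.357,-0.219,0.03,-0.525,0],[0.357,-0.219,0.03,-0.525,0],[0.357,-0.219,0.03,-0.525,0]]]'
python3 -c "
from h import *
rows(.438,.2715,.134,90.3)
from station import get_image
im=get_image('top');cv2.imwrite('pics/a.png',cv2.convertScaleAbs(cv2.resize(im['pixels'][200:310,150:300,::-1],(600,440),interpolation=2),alpha=1.5))"
```

```text
t: 2.35
eef_pos: [0.4389, 0.2671, 0.2494]
orientation: [[-0.001, 1.0, -0.001], [1.0, 0.001, -0.001], [-0.001, -0.001, -1.0]]
contact_force: [-0.1, -0.2, -0.4]
width: 0.0855
grasp_force: 0.0
now [0.4389 0.2671 0.2494] phi 90.06 | shift [ 0.0045 -0.0008  0.1154] turn rad -0.0041 F [-0.1 -0.2 -0.4] w 0.0855 t 2.35
```

View pics/a.png

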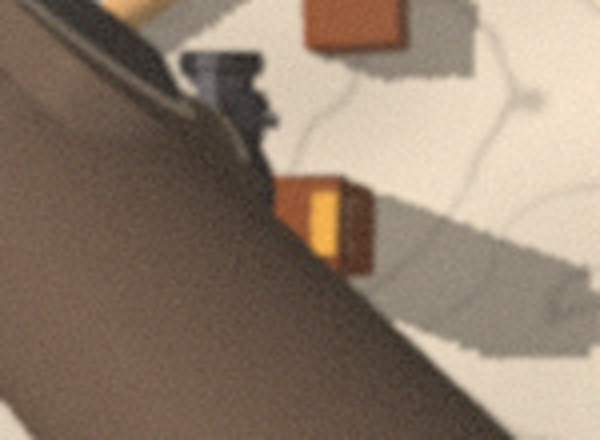

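The case is visible at about (310,220) in the crop, partly hidden by the arm and undisturbed. I'll descend and grip it.

```bash
python3 -m inch '[[[0.0045,-0.001,0.01,-0.004,0],[0.0045,-0.001,0.03,-0.004,0],[0.0045,-0.001,0.06,-0.004,0],[0.0045,-0.001,0.085,-0.004,0],[0.0045,-0.001,0.105,-0.004,0],[0.0045,-0.001,0.1155,-0.004,0],[0.0045,-0.001,0.1155,-0.004,0]]]'
python3 -m inch '[[[0,0,0,0,0.2],[0,0,0,0,0.4],[0,0,0,0,1],[0,0,0,0,1],[0,0,0,0,1],[0,0,0,0,1]]]' 80
python3 -c "
from h import *
rows(.438,.2715,.2,90.3)"
```

```text
t: 3.28
eef_pos: [0.4379, 0.2718, 0.1338]
orientation: [[-0.004, 1.0, -0.001], [1.0, 0.004, -0.001], [-0.001, -0.001, -1.0]]
contact_force: [-0.1, -0.1, 0.6]
width: 0.0855
grasp_force: 0.0
t: 4.03
eef_pos: [0.4383, 0.2726, 0.1353]
orientation: [[-0.005, 1.0, 0.001], [1.0, 0.005, 0.0], [0.0, 0.001, -1.0]]
contact_force: [-1.6, -2.0, 5.5]
width: 0.0535
grasp_force: 83.4
now [0.4383 0.2726 0.1353] phi 90.28 | shift [-0.001  -0.0002 -0.0647] turn rad -0.0003 F [-1.6 -2.   5.5] w 0.0535 t 4.03
```

```bash
python3 -m inch '[[[0,0,-0.01,0,1],[0,0,-0.03,0,1],[0,0,-0.05,0,1],[0,0,-0.06,0,1],[0,0,-0.06,0,1]]]'
python3 -c "
from h import *
rows(.515,-.003,.1603,192.4)"
```

```text
t: 4.65
eef_pos: [0.4383, 0.2723, 0.195]
orientation: [[-0.005, 1.0, 0.001], [1.0, 0.005, 0.0], [0.0, 0.001, -1.0]]
contact_force: [-0.2, 0.2, -2.0]
width: 0.0532
grasp_force: 84.2
now [0.4383 0.2723 0.195 ] phi 90.27 | shift [-0.2757  0.0753  0.0347] turn rad -1.7825 F [-0.2  0.2 -2. ] w 0.0532 t 4.65
```

```bash
python3 -m inch '[[[-0.02,0.005,0,-0.05,1],[-0.06,0.016,0,-0.2,1],[-0.1,0.027,0,-0.38,1],[-0.14,0.038,0.01,-0.56,1],[-0.18,0.049,0.02,-0.74,1],[-0.22,0.06,0.03,-0.92,1],[-0.25,0.068,0.035,-1.1,1],[-0.27,0.074,0.035,-1.28,1],[-0.276,0.075,0.035,-1.46,1],[-0.276,0.075,0.035,-1.63,1]]]'
python3 -m inch '[[[0,0,0,-0.12,1],[0,0,0,-0.153,1],[0,0,0,-0.153,1],[0,0,0,-0.153,1]]]'
python3 - <<'E'
from h import *
from station import get_image
rows(.565,.008,.1603,192.4)
ims=[get_image(n) for n in("top","scene")]
a=[cv2.resize(i["pixels"][v-45:v+45,u-60:u+60,::-1],(400,300),interpolation=2) for i,(u,v) in zip(ims,((338,195),(305,200)))]
cv2.imwrite("pics/b.png",cv2.convertScaleAbs(np.hstack(a),alpha=1.6))
for n,i in zip("ts",ims):
    np.savez(n+"1.npz",**i);w=cloud(i);m=(w[...,2]>.122)&(w[...,2]<.142)&(abs(w[...,0]-.515)<.05)&(abs(w[...,1])<.05)
    P=w[m];print(len(P),P.mean(0).round(4) if len(P) else 0)
E
```

```text
t: 5.9
eef_pos: [0.5141, -0.0044, 0.1584]
orientation: [[-0.998, -0.068, -0.002], [-0.068, 0.998, 0.0], [0.002, 0.0, -1.0]]
contact_force: [0.2, -0.2, -2.4]
width: 0.0533
grasp_force: 84.2
t: 6.4
eef_pos: [0.5143, -0.0032, 0.1593]
orientation: [[-0.977, -0.214, -0.0], [-0.214, 0.977, -0.0], [0.0, -0.0, -1.0]]
contact_force: [-0.0, 0.1, -2.9]
width: 0.0532
grasp_force: 84.2
now [ 0.5143 -0.0032  0.1593] phi -167.64 | shift [-0.0519  0.0001 -0.001 ] turn rad -0.0006 F [-0.   0.1 -2.9] w 0.0532 t 6.4
58 [0.4893 0.0183 0.131 ]
385 [ 0.5285 -0.0012  0.1323]
```

View pics/b.png

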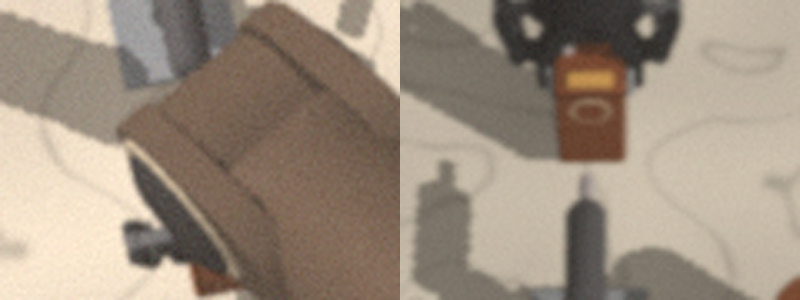

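The scene view shows the ring at about (302,188) and the tip end at (301.1,207.5). The clasp side is facing the tip. Next I check the offset across the marker axis.

```bash
python3 - <<'E'
from h import *
i=dict(np.load("s1.npz"));g=i["pixels"].astype(int)
P=ray(i,[[302,188],[301.1,207.5],[300.8,208.5]],.105);print(P.round(4))
m=np.array([np.cos(np.radians(12.6)),np.sin(np.radians(12.6))]);n=np.array([-m[1],m[0]])
for q in P: print((q[:2]@m).round(4),(q[:2]@n).round(4))
c=np.array([.5143,-.0032]);print(c@m,c@n)
# ring centroid: bright in front face
h=cv2.cvtColor(i["pixels"],cv2.COLOR_RGB2HSV);print(h[176:204,290:314,2])
E
```

```text
[[0.5455 0.004  0.105 ]
 [0.6012 0.0143 0.105 ]
 [0.6041 0.0142 0.105 ]]
0.5332 -0.1151
0.5898 -0.1172
0.5926 -0.1179
0.5012159322926288 -0.11531400268844583
[[ 58  59  67  71  72  78  87  91  89  93  96  97  97  97  99  98  98  98
   92  83  78  75  72  71]
 [ 56  57  66  72  77  92 105 109 111 112 112 113 112 112 115 114 113 112
  104  91  78  76  71  76]
 [ 55  58  68  71  78  97 115 119 118 121 121 120 122 123 122 120 121 119
  108  94  81  77  73  78]
 [ 55  57  67  70  79  99 113 119 119 118 120 120 121 121 119 121 121 119
  110  95  81  80  78  80]
 [ 55  60  67  70  78  95 109 111 112 112 113 110 112 112 113 112 113 111
  104  90  81  80  80  81]
 [ 56  59  68  74  77  86  91  94  94  95  96  94  95  95  94  96  96  96
   90  85  81  81  80  82]
 [ 59  57  66  72  72  75  78  78  79  78  77  77  78  78  77  77  78  78
   78  74  77  75  76  84]
 [ 59  54  59  63  63  64  63  64  65  63  64  65  63  65  66  66  66  65
   65  64  64  67  75  92]
 [ 64  57  57  57  61  59  59  60  64  69  72  74  74  72  74  70  66  64
   61  62  64  71  88 103]
 [ 67  63  60  62  63  62  66  71
[... 1186 characters left out ...]
70  63  63  63  67  65  66  67  67  65  67  67  65  66  67  67  66
   66  65  67  76  94 113]
 [ 76  73  66  62  65  66  64  66  66  64  65  65  67  67  68  65  66  68
   67  68  65  77  94 113]
 [ 77  73  66  62  64  65  66  65  66  65  66  65  67  68  67  65  67  67
   66  66  67  75  95 114]
 [ 76  75  65  63  64  64  66  65  65  65  65  65  66  66  66  65  67  67
   66  66  68  76  95 113]
 [ 78  75  67  63  63  66  65  66  67  64  66  66  66  67  67  68  64  64
   67  67  68  76  96 115]
 [ 91  88  80  72  67  66  70  70  69  71  69  69  70  71  70  71  72  73
   70  72  74  84 104 120]
 [113 110 102  92  89  88  88  91  88  86  85  87  89  91  91  93  92  93
   93  92  95 104 113 124]]
```

```bash
python3 -m inch '[[[-0.01,-0.001,-0.001,0,1],[-0.025,-0.001,-0.001,0,1],[-0.038,-0.001,-0.001,0,1],[-0.048,-0.001,-0.001,0,1],[-0.052,-0.001,-0.001,0,1],[-0.052,-0.001,-0.001,0,1]]]'
python3 -m inch '[[[-0.001,0,0,0,1],[-0.002,0,0,0,1],[-0.003,0,0,0,1],[-0.004,0,0,0,1],[-0.004,0,0,0,1]]]'
```

```text
t: 7.25
eef_pos: [0.5654, 0.0071, 0.1602]
orientation: [[-0.976, -0.216, -0.0], [-0.216, 0.976, 0.0], [0.0, 0.0, -1.0]]
contact_force: [-0.7, 0.1, -1.7]
width: 0.0531
grasp_force: 84.2
t: 7.88
eef_pos: [0.5694, 0.0078, 0.1604]
orientation: [[-0.977, -0.215, 0.0], [-0.215, 0.977, -0.0], [-0.0, -0.0, -1.0]]
contact_force: [0.1, -0.4, -2.0]
width: 0.053
grasp_force: 84.2
```

```bash
for i in 1 2; do python3 -m inch '[[[-0.001,0,0,0,1],[-0.002,0,0,0,1],[-0.002,0,0,0,1]]]' | sed -n '1,2p;4p'; done
```

```text
t: 8.25
eef_pos: [0.5709, 0.0081, 0.1602]
contact_force: [-3.3, -1.6, -0.9]
t: 8.62
eef_pos: [0.5723, 0.0084, 0.1602]
contact_force: [-6.9, -2.0, 1.1]
```

```bash
for i in 1 2; do python3 -m inch '[[[-0.001,0,0,0,1],[-0.002,0,0,0,1],[-0.002,0,0,0,1]]]' | sed -n '1,2p;4p'; done
```

```text
t: 9.0
eef_pos: [0.5737, 0.0087, 0.16]
contact_force: [-8.4, -2.3, 2.1]
t: 9.38
eef_pos: [0.575, 0.009, 0.1599]
contact_force: [-11.7, -2.7, 3.9]
```

```bash
for i in 1 2; do python3 -m inch '[[[-0.001,0,0,0,1],[-0.001,0,0,0,1]]]' | sed -n '1,2p;4p'; done
```

```text
t: 9.62
eef_pos: [0.5757, 0.0092, 0.1599]
contact_force: [-13.3, -3.0, 5.6]
t: 9.88
eef_pos: [0.5762, 0.0093, 0.1597]
contact_force: [-14.1, -2.8, 5.2]
```

```bash
python3 -m inch '[[[-0.001,0,0,0,1],[-0.001,0,0,0,1],[-0.001,0,0,0,1]]]' | sed -n '1,2p;4p'
python3 -c "
from station import get_image;from h import *
i=get_image('scene');cv2.imwrite('pics/c.png',cv2.convertScaleAbs(cv2.resize(i['pixels'][155:245,245:365,::-1],(400,300),interpolation=2),alpha=1.6))
rows(.515,-.003,.1603,12.4)"
```

```text
t: 10.25
eef_pos: [0.5764, 0.0093, 0.1595]
contact_force: [-17.9, -4.4, 6.0]
now [0.5764 0.0094 0.1595] phi -167.54 | shift [ 0.0626  0.0011 -0.0003] turn rad -3.1406 F [-17.1  -3.9   7. ] w 0.0532 t 10.3
```

View pics/c.png

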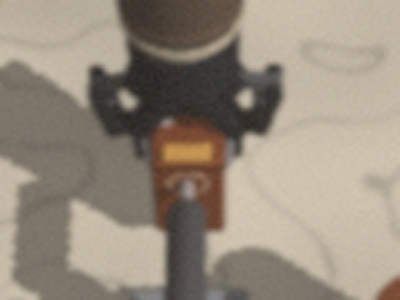

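The picture shows the tip inside the clasp-side ring at (187,188), and 18 N means it is on the stop. I'll back off, turn half round and press the opposite side.

```bash
python3 -m inch '[[[0.005,0,0,0,1],[0.02,0,0,0,1],[0.04,0,0,0.1,1],[0.055,0,0,0.25,1],[0.063,0,0,0.43,1],[0.063,0,0,0.61,1],[0.063,0,0,0.79,1],[0.063,0,0,0.97,1],[0.063,0,0,1.15,1],[0.063,0,0,1.33,1]]]' | head -1
python3 -m inch '[[[0,0,0,0.18,1],[0,0,0,0.36,1],[0,0,0,0.54,1],[0,0,0,0.72,1],[0,0,0,0.9,1],[0,0,0,1.08,1],[0,0,0,1.26,1],[0,0,0,1.44,1],[0,0,0,1.62,1],[0,0,0,1.75,1]]]' | head -1
python3 -m inch '[[[0,0,0,0.06,1],[0,0,0,0.06,1],[0,0,0,0.06,1]]]'
python3 - <<'E'
from h import *
rows(.565,.008,.1603,12.4)
from station import get_image
i=get_image('scene');np.savez("s2.npz",**i)
cv2.imwrite('pics/d.png',cv2.convertScaleAbs(cv2.resize(i['pixels'][155:245,245:365,::-1],(400,300),interpolation=2),alpha=1.6))
E
```

```text
t: 11.55
t: 12.8
t: 13.18
eef_pos: [0.5187, -0.0033, 0.1605]
orientation: [[0.976, 0.219, 0.001], [0.219, -0.976, 0.0], [0.001, 0.0, -1.0]]
contact_force: [-0.6, 0.5, -2.4]
width: 0.0532
grasp_force: 84.4
now [ 0.5187 -0.0033  0.1605] phi 12.63 | shift [ 0.0477 -0.0009  0.0003] turn rad 0.0041 F [-0.6  0.5 -2.4] w 0.0532 t 13.18
```

View pics/d.png

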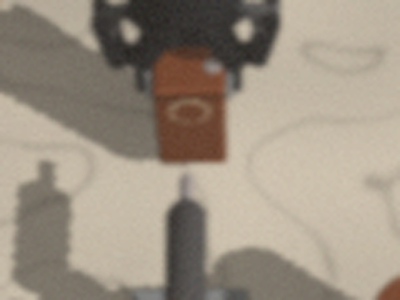

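The ring opposite the clasp is at (189,110), in line with the tip at (186,178).

```bash
python3 -m inch '[[[0.01,0,0,0,1],[0.025,0,0,0,1],[0.038,0,0,0,1],[0.046,0,0,0,1],[0.05,0,0,0,1],[0.05,0,0,0,1]]]' | sed -n '1,2p;4p'
for i in 1 2 3; do python3 -m inch '[[[0.001,0,0,0,1],[0.002,0,0,0,1],[0.002,0,0,0,1]]]' | sed -n '1,2p;4p'; done
```

```text
t: 13.98
eef_pos: [0.5673, 0.0075, 0.1602]
contact_force: [0.4, -0.3, -2.8]
t: 14.35
eef_pos: [0.5693, 0.0078, 0.1605]
contact_force: [-0.1, -0.0, -2.6]
t: 14.72
eef_pos: [0.5713, 0.0084, 0.1604]
contact_force: [-0.7, 0.4, -2.4]
t: 15.1
eef_pos: [0.5733, 0.0088, 0.1604]
contact_force: [-0.7, -0.0, -2.5]
```

```bash
for i in 1 2 3; do python3 -m inch '[[[0.001,0,0,0,1],[0.002,0,0,0,1],[0.002,0,0,0,1]]]' | sed -n '1,2p;4p'; done
```

```text
t: 15.48
eef_pos: [0.5744, 0.009, 0.1601]
contact_force: [-5.2, -1.2, -0.1]
t: 15.85
eef_pos: [0.5757, 0.0092, 0.16]
contact_force: [-7.4, -0.9, 1.9]
t: 16.23
eef_pos: [0.577, 0.0095, 0.1599]
contact_force: [-10.3, -1.7, 3.9]
```

```bash
for i in 1 2; do python3 -m inch '[[[0.001,0,0,0,1],[0.002,0,0,0,1],[0.002,0,0,0,1]]]' | sed -n '1,2p;4p'; done
```

```text
t: 16.6
eef_pos: [0.5783, 0.0098, 0.1597]
contact_force: [-12.7, -2.1, 4.5]
t: 16.98
eef_pos: [0.5791, 0.0099, 0.1594]
contact_force: [-15.7, -2.3, 5.8]
```

```bash
python3 -m inch '[[[0.001,0,0,0,1],[0.001,0,0,0,1],[0.001,0,0,0,1]]]' | sed -n '1,2p;4p'
python3 -c "
from station import get_image;from h import *
i=get_image('scene');cv2.imwrite('pics/e.png',cv2.convertScaleAbs(cv2.resize(i['pixels'][155:245,245:365,::-1],(400,300),interpolation=2),alpha=1.6))
rows(.47,-.014,.137,12.4)"
```

```text
t: 17.35
eef_pos: [0.5793, 0.0099, 0.1591]
contact_force: [-17.8, -2.8, 7.2]
now [0.5793 0.0099 0.1592] phi 12.5 | shift [-0.1116 -0.0003  0.0234] turn rad 0.0017 F [-18.8  -3.3   6.2] w 0.0534 t 17.4
```

View pics/e.png

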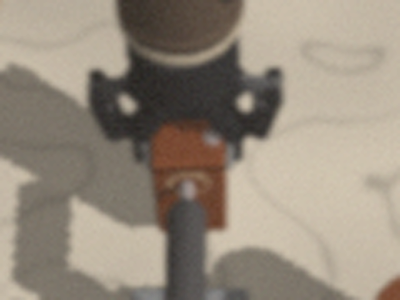

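The tip is inside the second ring at (187,190) and on its stop. I'll back off and stand the case down.

```bash
python3 -m inch '[[[-0.005,0,0,0,1],[-0.025,0,0,0,1],[-0.055,0,0,0,1],[-0.085,0,0,0,1],[-0.105,0,0.01,0,1],[-0.112,0,0.018,0,1],[-0.112,0,0.02,0,1],[-0.112,0,0.02,0,1]]]' | sed -n '1,2p;4p'
python3 -m inch '[[[0,0,0.0015,0,1],[0,0,0.003,0,1],[0,0,0.003,0,1]]]' | sed -n '1,2p;4p'
```

```text
t: 18.4
eef_pos: [0.4758, -0.0128, 0.1405]
contact_force: [0.2, -0.5, -3.0]
t: 18.77
eef_pos: [0.4747, -0.0131, 0.1373]
contact_force: [-0.4, -0.3, -2.4]
```

```bash
for i in 1 2; do python3 -m inch '[[[0,0,0.001,0,1],[0,0,0.001,0,1]]]' | sed -n '1,2p;4p'; done
```

```text
t: 19.02
eef_pos: [0.4746, -0.0132, 0.1364]
contact_force: [0.8, -0.1, -2.6]
t: 19.27
eef_pos: [0.4746, -0.0132, 0.1354]
contact_force: [0.5, -1.0, -1.9]
```

```bash
for i in 1 2; do python3 -m inch '[[[0,0,0.001,0,1],[0,0,0.001,0,1]]]' | sed -n '1,2p;4p'; done
```

```text
t: 19.52
eef_pos: [0.4747, -0.0131, 0.1353]
contact_force: [-4.1, 0.6, 10.7]
t: 19.77
eef_pos: [0.4747, -0.013, 0.1352]
contact_force: [-7.9, 0.4, 24.0]
```

```bash
python3 -m inch '[[[0,0,-0.001,0,1],[0,0,-0.001,0,0.6],[0,0,-0.001,0,0.3],[0,0,-0.001,0,0],[0,0,-0.001,0,0],[0,0,-0.001,0,0]]]' | sed -n '1,2p;4,5p'
python3 -m inch '[[[0,0,-0.015,0,0],[0,0,-0.04,0,0],[0,0,-0.07,0,0],[0,0,-0.085,0,0],[0,0,-0.085,-0.15,0],[0,0,-0.085,-0.33,0],[0,0,-0.085,-0.51,0],[0,0,-0.085,-0.69,0],[0,0,-0.085,-0.87,0],[0,0,-0.085,-1.05,0]]]' | sed -n '1,2p;4p'
python3 - <<'E'
from h import *
from station import get_image
for n in("top","scene"):
    i=get_image(n);np.savez(n+"3.npz",**i);w=cloud(i);z=w[...,2]
    m=(z>.098)&(z<.116)&(abs(w[...,0]-.475)<.06)&(abs(w[...,1]+.013)<.06)
    P=w[m];print(n,len(P),P.mean(0).round(4) if len(P) else 0,cv2.minAreaRect((P[:,:2]*1000).astype(np.float32)) if len(P) else 0)
i=dict(np.load("scene3.npz"))
cv2.imwrite('pics/f.png',cv2.convertScaleAbs(cv2.resize(i['pixels'][110:200,245:365,::-1],(400,300),interpolation=2),alpha=1.6))
E
```

```text
t: 20.52
eef_pos: [0.4746, -0.0132, 0.1343]
contact_force: [-0.2, -0.6, -0.8]
width: 0.0854
t: 21.78
eef_pos: [0.4744, -0.0132, 0.2195]
contact_force: [-0.6, -1.2, -0.5]
top 0 0 0
scene 391 [ 0.4782 -0.0105  0.1079] ((473.9562072753906, -14.476802825927734), (66.0317611694336, 52.462860107421875), 13.025165557861328)
```

View pics/f.png

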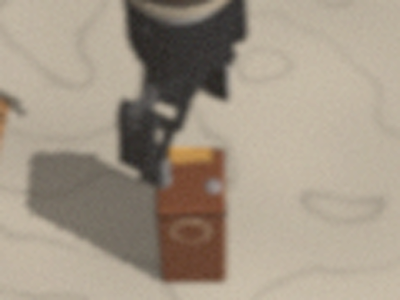

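The case stands upright where I put it, and the gripper is clear above it. I'll regrip at 90 degrees.

```bash
python3 -c "
from h import *
rows(.4728,-.0136,.134,102.5)"
```

```text
now [ 0.4745 -0.0133  0.2194] phi 72.81 | shift [-0.0008 -0.0015  0.0854] turn rad -0.5183 F [0.3 0.4 0.8] w 0.0852 t 21.88
```

```bash
python3 -m inch '[[[-0.001,-0.0015,0,-0.17,0],[-0.001,-0.0015,0,-0.34,0],[-0.001,-0.0015,0,-0.518,0],[-0.001,-0.0015,0,-0.518,0],[-0.001,-0.0015,0.02,-0.518,0],[-0.001,-0.0015,0.045,-0.518,0],[-0.001,-0.0015,0.068,-0.518,0],[-0.001,-0.0015,0.08,-0.518,0],[-0.001,-0.0015,0.0854,-0.518,0],[-0.001,-0.0015,0.0854,-0.518,0]]]' | sed -n '1,2p;4p'
python3 -m inch '[[[0,0,0,0,0.2],[0,0,0,0,0.4],[0,0,0,0,1],[0,0,0,0,1],[0,0,0,0,1]]]' 80
python3 -m inch '[[[0,0,-0.003,0,1],[0,0,-0.012,0,1],[0,0,-0.022,0,1],[0,0,-0.026,0,1],[0,0,-0.026,0,1]]]'
python3 -c "
from h import *
rows(.5187,-.0033,.161,12.6)"
```

```text
t: 23.12
eef_pos: [0.4731, -0.0136, 0.1342]
contact_force: [-0.9, 0.2, 0.2]
t: 23.75
eef_pos: [0.4735, -0.0137, 0.1349]
orientation: [[-0.214, 0.977, 0.002], [0.977, 0.214, -0.0], [-0.001, 0.002, -1.0]]
contact_force: [-0.4, 1.2, 7.1]
width: 0.0614
grasp_force: 86.6
t: 24.38
eef_pos: [0.4731, -0.0138, 0.1604]
orientation: [[-0.214, 0.977, 0.001], [0.977, 0.214, -0.0], [-0.0, 0.001, -1.0]]
contact_force: [-0.7, -0.2, -3.0]
width: 0.0614
grasp_force: 87.0
now [ 0.4731 -0.0138  0.1604] phi 102.36 | shift [ 0.0005  0.0468 -0.0006] turn rad 1.5666 F [-0.7 -0.2 -3. ] w 0.0614 t 24.38
```

```bash
python3 -m inch '[[[0,0,0,0.1,1],[0,0.005,0,0.27,1],[0,0.01,0,0.45,1],[0,0.015,0,0.63,1],[0,0.02,0,0.81,1],[0,0.026,0,0.99,1],[0,0.033,0,1.17,1],[0,0.04,0,1.35,1],[0,0.046,0,1.5,1],[0,0.0468,0,1.567,1]]]' | head -1
python3 -m inch '[[[0,0,0,0,1],[0,0,0,0,1]]]' | sed -n '1,2p'
python3 - <<'E'
from h import *
rows(.5187,-.0033,.161,12.6)
from station import get_image
i=get_image('scene')
cv2.imwrite('pics/g.png',cv2.convertScaleAbs(cv2.resize(i['pixels'][155:245,245:365,::-1],(400,300),interpolation=2),alpha=1.6))
E
```

```text
t: 25.62
t: 25.88
eef_pos: [0.5184, -0.0036, 0.1598]
now [ 0.5184 -0.0036  0.1598] phi 12.69 | shift [ 0.0004 -0.0002 -0.0012] turn rad 0.0015 F [-0.8 -0.3 -2.4] w 0.061 t 25.88
```

View pics/g.png

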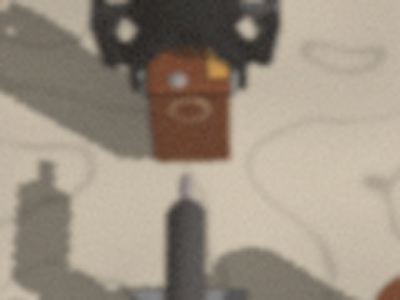

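The rivet side faces the tip. Its ring is at (189,108) and the tip at (187,178), so they line up. That was my tenth picture, so from here I work from the numbers.

```bash
python3 -m inch '[[[0.01,0,-0.0005,0,1],[0.027,0,-0.0005,0,1],[0.042,0,-0.0005,0,1],[0.051,0,-0.0005,0,1],[0.055,0,-0.0005,0,1],[0.055,0,-0.0005,0,1]]]' | sed -n '1,2p;4p'
for i in 1 2 3; do python3 -m inch '[[[0.001,0,0,0,1],[0.002,0,0,0,1],[0.002,0,0,0,1]]]' | sed -n '1,2p;4p'; done
```

```text
t: 26.68
eef_pos: [0.5722, 0.0083, 0.1603]
contact_force: [-0.9, -0.1, -2.3]
t: 27.05
eef_pos: [0.5742, 0.0087, 0.1606]
contact_force: [0.6, -0.2, -2.6]
t: 27.42
eef_pos: [0.5755, 0.009, 0.1603]
contact_force: [-4.9, -0.8, -0.8]
t: 27.8
eef_pos: [0.577, 0.0093, 0.1601]
contact_force: [-7.2, -0.6, 0.6]
```

```bash
for i in 1 2 3; do python3 -m inch '[[[0.001,0,0,0,1],[0.002,0,0,0,1],[0.002,0,0,0,1]]]' | sed -n '1,2p;4p'; done
```

```text
t: 28.18
eef_pos: [0.5783, 0.0096, 0.16]
contact_force: [-9.1, -2.2, 2.9]
t: 28.55
eef_pos: [0.5796, 0.0099, 0.1599]
contact_force: [-11.5, -1.9, 4.1]
t: 28.92
eef_pos: [0.5807, 0.0101, 0.1596]
contact_force: [-15.2, -2.8, 3.9]
```

```bash
python3 -m inch '[[[0.001,0,0,0,1],[0.001,0,0,0,1],[0.001,0,0,0,1]]]' | sed -n '1,2p;4p'
python3 -c "
from h import *
rows(.5187,-.0033,.1605,192.6)"
```

```text
t: 29.3
eef_pos: [0.5809, 0.0101, 0.1594]
contact_force: [-17.3, -3.7, 7.2]
now [0.5809 0.0101 0.1594] phi 12.56 | shift [-0.0636 -0.0005 -0.0005] turn rad 3.1408 F [-17.3  -3.7   7.2] w 0.0612 t 29.3
```

```bash
python3 -m inch '[[[-0.005,0,0,0,1],[-0.02,0,0,0,1],[-0.04,0,0,-0.1,1],[-0.058,0,0,-0.25,1],[-0.066,0,0,-0.43,1],[-0.066,0,0,-0.61,1],[-0.066,0,0,-0.79,1],[-0.066,0,0,-0.97,1],[-0.066,0,0,-1.15,1],[-0.066,0,0,-1.33,1]]]' | head -1
python3 -m inch '[[[0,0,0,-0.18,1],[0,0,0,-0.36,1],[0,0,0,-0.54,1],[0,0,0,-0.72,1],[0,0,0,-0.9,1],[0,0,0,-1.08,1],[0,0,0,-1.26,1],[0,0,0,-1.44,1],[0,0,0,-1.62,1],[0,0,0,-1.75,1]]]' | head -1
python3 -m inch '[[[0,0,0,-0.06,1],[0,0,0,-0.06,1],[0,0,0,-0.06,1]]]' | sed -n '1,2p;4,6p'
python3 - <<'E'
from h import *
rows(.5187,-.0033,.1605,192.6)
from station import get_image
i=get_image('scene');h=cv2.cvtColor(i["pixels"],cv2.COLOR_RGB2HSV)[...,2].astype(int)
print(h[182:196,286:318])
E
```

```text
t: 30.55
t: 31.8
t: 32.17
eef_pos: [0.5208, -0.0033, 0.1607]
contact_force: [0.1, -0.2, -2.2]
width: 0.061
grasp_force: 87.0
now [ 0.5208 -0.0033  0.1607] phi -167.59 | shift [0.0021 0.0004 0.0002] turn rad -0.0033 F [ 0.1 -0.2 -2.2] w 0.061 t 32.17
[[ 49  53  56  57  65  69  72  71  71  71  70  70  69  71  73  72  70  70
   70  69  69  72  70  72  73  71  70  67  74  80  80  80]
 [ 63  57  54  51  57  59  62  61  60  59  63  61  63  64  64  63  67  65
   65  61  60  61  63  63  62  63  63  67  77  91  99 105]
 [ 70  65  60  52  57  61  61  62  62  62  65  65  67  69  72  73  73  78
   76  70  66  65  65  65  65  66  65  77  89 103 113 119]
 [ 71  70  65  59  62  65  65  68  67  67  71  73  75  77  77  75  78  81
   82  78  73  71  65  68  68  69  76  88 104 115 119 122]
 [ 72  70  69  62  62  65  66  67  66  73  77  76  74  71  70  71  70  73
   77  78  78  75  68  67  68  69  77  95 110 120 123 122]
 [ 69  70  66  63  62  64  65  65  69  77  79  75  68  64  67  66  65  66
   69  74  78  79  72  67  67  69  76  92 111 120 124 122]
 [ 69  69  66  63  58  64  67  69  67  75  78  72  6
[... 312 characters left out ...]
8  69  70  74  90 108 121 124 124]
 [ 74  73  70  67  62  65  66  67  64  66  67  67  68  74  72  71  72  72
   71  70  70  68  69  65  70  66  73  88 110 121 125 124]
 [ 73  73  73  65  62  61  65  67  66  64  64  64  66  67  69  69  69  70
   67  69  68  64  70  67  65  66  73  90 111 123 124 124]
 [ 74  75  73  68  64  61  64  66  65  65  66  66  64  68  66  66  68  66
   67  66  67  66  67  68  66  69  76  90 109 122 124 126]
 [ 74  73  74  70  63  63  64  65  65  63  66  65  66  67  64  67  65  66
   67  67  68  65  66  67  67  68  73  90 110 125 125 125]
 [ 75  74  75  68  63  64  64  65  66  65  64  66  64  65  65  65  68  68
   66  67  66  67  66  66  66  68  72  90 110 125 126 126]]
```

```bash
python3 -m inch '[[[-0.01,0,0,0,1],[-0.025,0,0,0,1],[-0.039,0,0,0,1],[-0.048,0,0,0,1],[-0.051,0,0,0,1],[-0.051,0,0,0,1]]]' | sed -n '1,2p;4p'
for i in 1 2 3 4; do python3 -m inch '[[[-0.001,0,0,0,1],[-0.002,0,0,0,1],[-0.002,0,0,0,1]]]' | sed -n '1,2p;4p'; done
```

```text
t: 32.98
eef_pos: [0.5702, 0.0079, 0.1603]
contact_force: [-0.3, 0.1, -2.6]
t: 33.35
eef_pos: [0.5723, 0.0082, 0.1606]
contact_force: [0.7, 0.4, -2.7]
t: 33.72
eef_pos: [0.5743, 0.0087, 0.1605]
contact_force: [0.2, 0.3, -2.3]
t: 34.1
eef_pos: [0.5763, 0.0091, 0.1605]
contact_force: [-0.1, -0.2, -2.9]
t: 34.48
eef_pos: [0.5775, 0.0094, 0.1603]
contact_force: [-4.2, -1.5, 0.1]
```

```bash
for i in 1 2 3 4; do python3 -m inch '[[[-0.001,0,0,0,1],[-0.002,0,0,0,1],[-0.002,0,0,0,1]]]' | sed -n '1,2p;4p'; done
```

```text
t: 34.85
eef_pos: [0.579, 0.0097, 0.1602]
contact_force: [-7.5, -1.0, 1.0]
t: 35.22
eef_pos: [0.5803, 0.01, 0.1601]
contact_force: [-10.0, -1.2, 2.9]
t: 35.6
eef_pos: [0.5816, 0.0103, 0.1599]
contact_force: [-12.9, -3.3, 4.1]
t: 35.98
eef_pos: [0.5825, 0.0105, 0.1596]
contact_force: [-16.6, -2.2, 4.6]
```

```bash
python3 -m inch '[[[-0.001,0,0,0,1],[-0.001,0,0,0,1],[-0.001,0,0,0,1]]]' | sed -n '1,2p;4p'
python3 -m inch '[[[0.005,0,0,0,1],[0.02,0,0,0,1],[0.045,0,0,0,1],[0.07,0,-0.01,0,1],[0.08,0,-0.02,0,1],[0.08,0,-0.02,0,1]]]' | sed -n '1,2p;4p'
python3 -c "
from h import *
rows(.431,-.275,.18,95.8)"
```

```text
t: 36.35
eef_pos: [0.5827, 0.0105, 0.1594]
contact_force: [-18.7, -3.8, 7.4]
t: 37.1
eef_pos: [0.5096, -0.006, 0.1817]
contact_force: [0.1, -0.5, -2.0]
now [ 0.5096 -0.006   0.1817] phi -167.53 | shift [ 0.1349 -0.2457  0.0015] turn rad 1.6872 F [ 0.1 -0.5 -2. ] w 0.0616 t 37.1
```

```bash
python3 -m inch '[[[0.01,-0.015,0,0.1,1],[0.03,-0.05,0,0.27,1],[0.05,-0.09,0,0.45,1],[0.07,-0.125,0,0.63,1],[0.09,-0.16,0,0.81,1],[0.11,-0.195,0,0.99,1],[0.125,-0.225,0,1.17,1],[0.135,-0.246,0,1.35,1],[0.135,-0.246,0,1.53,1],[0.135,-0.246,0,1.687,1]]]' | head -1
python3 -m inch '[[[0,0,0.01,0,1],[0,0,0.025,0,1],[0,0,0.032,0,1],[0,0,0.032,0,1]]]' | sed -n '1,2p;4p'
python3 - <<'E'
from h import *
from station import get_image
rows(.431,-.275,.141,95.8)
for n,z0 in (("top",0),("scene",0)):
    i=get_image(n);w=cloud(i);z=w[...,2]
    m=(z>.112)&(z<.13)&(abs(w[...,0]-.431)<.05)&(abs(w[...,1]+.275)<.05)
    P=w[m];print(n,len(P),P.mean(0).round(4) if len(P) else 0)
    hsv=cv2.cvtColor(i["pixels"],cv2.COLOR_RGB2HSV);print(n)
E
```

```text
t: 38.35
t: 38.85
eef_pos: [0.43, -0.2749, 0.1474]
contact_force: [1.1, 0.4, -2.6]
now [ 0.43   -0.2749  0.1474] phi 95.92 | shift [-0.0002  0.001   0.0064] turn rad 0.002 F [ 1.1  0.4 -2.6] w 0.0614 t 38.85
top 339 [ 0.4294 -0.2547  0.1192]
top
scene 224 [ 0.4285 -0.2609  0.1212]
scene
```

```bash
python3 -m inch '[[[0,0.001,0.002,0,1],[0,0.001,0.004,0,1],[0,0.001,0.005,0,1],[0,0.001,0.005,0,1]]]' | sed -n '1,2p;4p'
for i in 1 2; do python3 -m inch '[[[0,0,0.0007,0,1],[0,0,0.0007,0,1]]]' | sed -n '1,2p;4p'; done
```

```text
t: 39.45
eef_pos: [0.4313, -0.2751, 0.1435]
contact_force: [0.4, -0.5, -2.2]
t: 39.7
eef_pos: [0.4313, -0.2751, 0.1428]
contact_force: [0.2, -0.5, -2.0]
t: 39.95
eef_pos: [0.4313, -0.2751, 0.142]
contact_force: [-0.5, -0.1, -2.1]
```

```bash
for i in 1 2; do python3 -m inch '[[[0,0,0.0007,0,1],[0,0,0.0007,0,1]]]' | sed -n '1,2p;4p'; done
```

```text
t: 40.2
eef_pos: [0.4313, -0.2751, 0.1413]
contact_force: [0.5, 0.1, -3.0]
t: 40.45
eef_pos: [0.4314, -0.2751, 0.1409]
contact_force: [-0.7, 1.0, 1.7]
```

Touchdown. I'll release the case, lift straight up and check it.

```bash
python3 -m inch '[[[0,0,0.0004,0,1],[0,0,0.0004,0,0.6],[0,0,0.0004,0,0.3],[0,0,0.0004,0,0],[0,0,0.0004,0,0],[0,0,0.0004,0,0]]]' | sed -n '1,2p;4,5p'
python3 -m inch '[[[0,0,-0.01,0,0],[0,0,-0.035,0,0],[0,0,-0.07,0,0],[0,0,-0.11,0,0],[0,0,-0.15,0,0],[-0.06,0,-0.17,0,0],[-0.12,0,-0.17,0,0],[-0.18,0,-0.17,0,0],[-0.22,0,-0.17,0,0],[-0.22,0,-0.17,0,0]]]' | sed -n '1,2p;4p'
python3 - <<'E'
from h import *
from station import get_image
rows(0.4,-.5,.3,90)
for n in("top","scene"):
    i=get_image(n);w=cloud(i);z=w[...,2]
    m=(z>.103)&(z<.123)&(abs(w[...,0]-.431)<.06)&(abs(w[...,1]+.275)<.06)
    P=w[m];print(n,len(P),np.median(P,0).round(4) if len(P) else 0,cv2.minAreaRect((P[:,:2]*1000).astype(np.float32)) if len(P) else 0)
    o=dict(np.load(n+"0.npz"))
    d=np.abs(i["pixels"].astype(int)-o["pixels"]).max(-1)>45
    k,l,s,c=cv2.connectedComponentsWithStats(d.astype(np.uint8));print([(c[j].round().tolist(),int(s[j,4])) for j in range(1,k) if s[j,4]>25])
E
```

```text
t: 41.2
eef_pos: [0.4314, -0.2751, 0.1402]
contact_force: [-0.7, -0.4, 0.1]
width: 0.0854
t: 42.45
eef_pos: [0.4523, -0.4973, 0.3096]
contact_force: [-0.1, 0.3, -0.0]
now [ 0.4523 -0.4973  0.3096] phi 95.59 | shift [ 0.0024 -0.0523  0.0097] turn rad 0.0975 F [-0.1  0.3 -0. ] w 0.0855 t 42.45
top 739 [ 0.4319 -0.2697  0.1117] ((431.9081726074219, -270.9124450683594), (62.45821762084961, 55.02313995361328), 5.840200424194336)
[([630.0, 236.0], 1076), ([247.0, 264.0], 2033), ([509.0, 278.0], 815)]
scene 420 [ 0.4362 -0.2722  0.114 ] ((432.50030517578125, -274.1491394042969), (63.27799606323242, 54.906341552734375), 6.704443454742432)
[([332.0, 7.0], 26), ([60.0, 16.0], 107), ([88.0, 38.0], 56), ([97.0, 65.0], 1314), ([212.0, 131.0], 186), ([408.0, 182.0], 922)]
```

```bash
python3 -m inch '[[[0,0,0,0,0],[0,0,0,0,0]]]' | head -1; python3 -c "
from station import ticket
print(ticket.job_done())"
```

```text
t: 42.8
the job is handed in; nothing more can be done
None
```

I pressed all four rings onto the marker in the order asked (clasp, opposite, rivet, plain), each until the force showed the tip on its stop (about 17–19 N). The case now stands upright within about 2 mm of the mat's centre, the arm is clear, nothing else appears moved, and I handed in at 42.8 s; no verdict came back.

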